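# Crank the phone stand up one division

### The job

On the tilt stand that holds the black smartphone, wind the orange crank handle clockwise (seen from above), about two turns, until the phone has tipped up one division: the yellow pointer, now near the white mark, must end at the red mark, 60 degrees up from level. Then let go. Do not push on the phone or its cradle, and leave the stand with the purple notebook as it is.

Things in the scene. Friction and masses are not known exactly. Their poses are not given: they have to be found in the camera images.
- phone_cradle: white plate with the black smartphone (146x71x8 mm) clipped on. Origin on its level tilt axle, 85 mm above the desk; x up the slope, away from the robot; y to the robot's left; z out of the plate. Tilt = angle of z from vertical: 12 to 26 deg at the start, 60 wanted. A self-locking 18:1 worm moves it: one clockwise crank turn tips it up 20 deg. Its upper end rises to 160 mm. Stand is fixed.
- phone_grip (a point): grip point on the phone stand's orange crank handle, 136 mm above the desk. Handle upright, 17 mm thick, from 107 to 159 mm above the desk; it spins freely on its pin, so a fixed grip can lead it round. It circles the crank axle at radius 35 mm, clockwise from above to tip up, with 2 to 3 N. Crank arm and hub lie below 109 mm.
- phone_axle (a point): centre of the handle's circle on the phone stand's upright crank axle, at the grip point's height (136 mm). It stays put. The crank stands on a grey gearbox to the robot's right of the phone, 115 mm from the cradle's origin along the cradle's -y. At the cradle's other end a yellow pointer sweeps a black disc with a white mark (20 deg) and a red mark (60 deg).
- notes_edge (a point): middle of the upper end of the purple notebook (148x109x14 mm) on the other stand, which is otherwise alike, with the same orange crank; it must not be moved.

How it is judged:
By the outcome, as a careful person would: the job done as asked, in the order asked, and still so for the second after the job is handed in, with the robot touching nothing.
It also fails if it takes over 51 s, if anything falls off the work surface, if the arm or the gripper's body presses on something with over 40 N, if the wrist force passes 120 N, or if a joint passes its speed limit or range.

### The arm

A 6-joint arm with a two-finger parallel gripper is mounted at the origin on a cart in front of the work surface, level with it; the furniture and walls round the work are solid. World frame = base frame: x ahead of the robot, y to its left, z up, the work surface at z = 0. Lengths are in mm, angles in rad, forces in N, time in s.
With the tool pointing down it reaches from about 350 to 775 mm from the base axis. Payload 7.3 kg.
Tool frame: the origin (TCP) lies on the front face of the gripper's body, between the roots of the fingers; the fingertips stand 66 mm ahead of it and the grasp point (between the pads) lies 47 mm ahead of it (bot.tip_extent is the distance from the TCP to the fingertips, in mm); z points along the fingers, y is the line along which they close (so a half turn about z gives the same grasp; the last joint's range is limited). The gripper opens to 92 mm and grips with 3 to 60 N. Pads are 19 mm wide; open, the fingers measure 130 mm over their backs; the gripper's body (75 mm by 190 mm) begins 47 mm behind the grasp point.
Start: joints at [1.141, 0.342, 1.524, -0, 1.275, -0.146], TCP at [146.985, 504.018, 292.241] pointing down, gripper open.
Joint ranges: [-2.53, 2.53], [-0.77, 2.02], [0.04, 2.7], [-1, 4.14], [0.28, 2.66], [-3.11, 3.11]. Speed limits (rad/s): [2.57, 2.57, 3.14, 3.14, 3.14, 3.14].

### API

Orientations are given as [roll, pitch, yaw] about the fixed x, y, z axes, in that order (R = Rz(yaw) Ry(pitch) Rx(roll)).
In Python, from plant import readout, viewer, order, bot gives the robot as it stands.
- The arm moves only by the shell command python3 -m creep 'ROWS'. ROWS is text: rows parted by semicolons, each of 7 numbers parted by spaces: the shift along the world's x, y, z in m, then the turn, a rotation vector about the world's x, y, z in rad, then the opening in per cent of the stroke, from 0 (shut) to 100 (fully open). A call has 1 to 8 rows; each row shifts and turns the commanded pose from where the row before left it; what a row does not reach is not made up. A row lasts 1/12 s, in which the tool goes at most 41.7 mm and 7.16 degrees, less where a joint would pass 70% of its speed; a pose out of reach is approached as far as the arm can. A call is refused whole if a number of a shift passes 0.0417 or a number of a turn 0.125, either way. A call with a gripper value outside its range is refused whole. The fingers move at their own pace and stop on an object; the grip force is fixed at half the most. Time passes only in rows, so rows that do not move let the fingers close. It gives the time, the measured TCP pose, the force, the opening and the grip force at its end, in the units of the state.
- readout.get_obs(): the state, without advancing time (a new reading comes with each control period).
- viewer.capture(name): name is "scene" or "top"; returns the picture (384x512x3 uint8, red, green, blue); there is no depth.
- viewer.camera_info(name): a dict with "fx", "fy", "cx", "cy" (pixels), "origin" and "rotation" of the camera in the world. Camera axes: x right, y up, looking along -z (the intrinsics and any distortion apply to the point x, -y, -z); pixel columns grow to the right and rows downward; lengths in mm; the calibration is good to about 2 mm. A picture is of the moment at which its call begins. camera_info takes no time and is no camera call.
- order.close_job(): hands the job in; it is judged then, once.
The state is a dict: "time": time; "joint_positions": joint angles; "dq": joint speeds; "tau": joint torques, N m; "tool_pos": TCP position; "tcp_rot": TCP orientation; "contact_force": force on the tool from outside, world axes, zero at the start; "moment": the same for the moment, N m; "grip_width": finger opening in mm; "finger_force": force on a finger pad.
Only numpy, scipy, OpenCV 4.12 (cv2) and the standard library are available. Lean on these libraries where they do the work, as an engineer would, in place of code of your own. Each camera call takes 0.05 s, during which the arm holds its last target. There are 200 camera calls.

## Working session

There is one attempt and no reset: what is moved stays moved. The work goes in short steps, Python scripts to look and compute and a shell command to move; the robot and the scene stay as the last step left them, time stands still between calls to the robot, and variables do not carry over. Pictures are saved under pics/ and viewed, at most 10 in all, crops included, and the job is handed in when it is done.

```bash
mkdir -p pics
python3 - <<'E'
from plant import readout, viewer
import cv2
for n in("scene","top"):
    cv2.imwrite(f"pics/{n}0.png",viewer.capture(n)[:,:,::-1]); print(viewer.camera_info(n))
print(readout.get_obs())
E
```

```text
{'fx': 420.8140163411206, 'fy': 420.8140163411206, 'cx': 255.16745991489893, 'cy': 197.4086837780546, 'origin': array([-24.25853981, 575.03281641, 941.59872093]), 'rotation': array([ 0.79886438, -0.00518465, -2.35443368])}
{'fx': 389.50804155789035, 'fy': 389.50804155789035, 'cx': 254.90048948644096, 'cy': 189.94410540674957, 'origin': array([ 389.79856687,  -33.81606279, 1106.6167208 ]), 'rotation': array([ 1.89370391e-01, -7.72222772e-04, -1.56410355e+00])}
{'time': 0.1, 'joint_positions': array([ 1.14102987e+00,  3.42646363e-01,  1.52493503e+00, -5.64869192e-07,
        1.27536423e+00, -1.45990478e-01]), 'dq': array([ 0.00021131, -0.00171622, -0.0016403 ,  0.00146166, -0.00045922,
        0.00047601]), 'tau': array([ 1.56231221e-03, -4.31994867e+01, -2.44697142e+01,  7.19687738e-02,
        5.25408180e-02, -5.65272126e-05]), 'tool_pos': array([146.85073774, 503.76134189, 291.61312933]), 'tcp_rot': array([-3.14025400e+00, -1.96285065e-04,  2.85781671e+00]), 'contact_force': array([-0.17477116, -0.95512728, -0.67771331]), 'moment': array([-0.01419398, -0.04557333,  0.03663093]), 'finger_force': 0.0, 'grip_width': 92.01791911693226}
```

View pics/scene0.png

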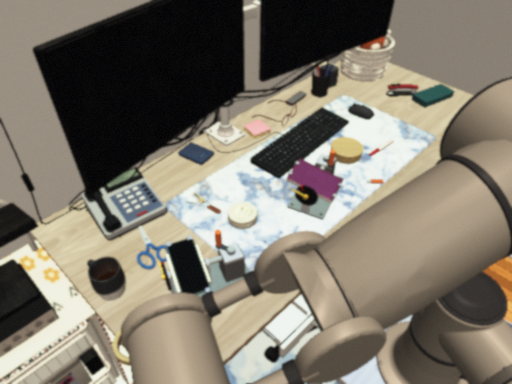

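View pics/top0.png

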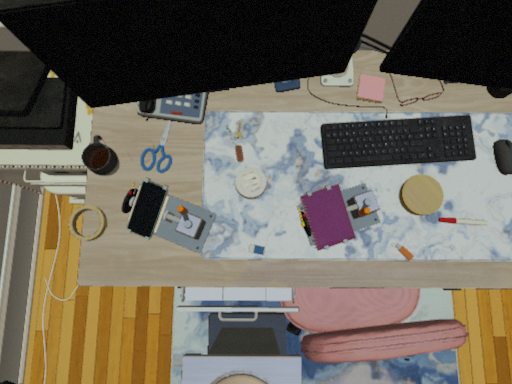

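```bash
cat > h.py <<'E'
import numpy as np
from scipy.spatial.transform import Rotation as Ro
from plant import viewer
def cam(n):
    c=viewer.camera_info(n); return c,Ro.from_euler('xyz',c['rotation']).as_matrix()
def proj(n,p):
    c,R=cam(n); q=R.T@(np.array(p,float)-c['origin']); return np.round([c['cx']+c['fx']*q[0]/-q[2], c['cy']-c['fy']*q[1]/-q[2]],1)
def back(n,u,v,z):
    c,R=cam(n); d=R@np.array([(u-c['cx'])/c['fx'],-(v-c['cy'])/c['fy'],-1]); o=c['origin']; return np.round(o+d*(z-o[2])/d[2],1)
E
python3 - <<'E'
from h import *
import cv2
for p in [(0,0,0),(147,504,292),(147,504,226)]: print(p,proj("top",p),proj("scene",p))
t=cv2.imread("pics/top0.png")[160:270,70:230]; s=cv2.imread("pics/scene0.png")[215:310,130:270]
t=cv2.resize(t,(800,550),interpolation=3); s=cv2.resize(s,(800,543),interpolation=3)
cv2.imwrite("pics/t1.png",t);cv2.imwrite("pics/s1.png",s)
E
```

```text
(0, 0, 0) [240.6 417. ] [423.8 364.2]
(147, 504, 292) [-23.9 390.3] [201.1 450. ]
(147, 504, 226) [ -1.8 380.4] [204.9 463.3]
```

View pics/t1.png

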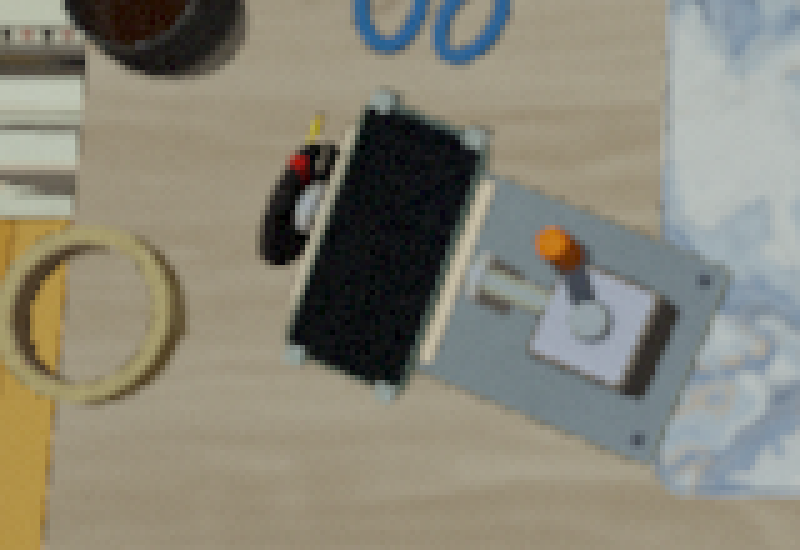

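View pics/s1.png

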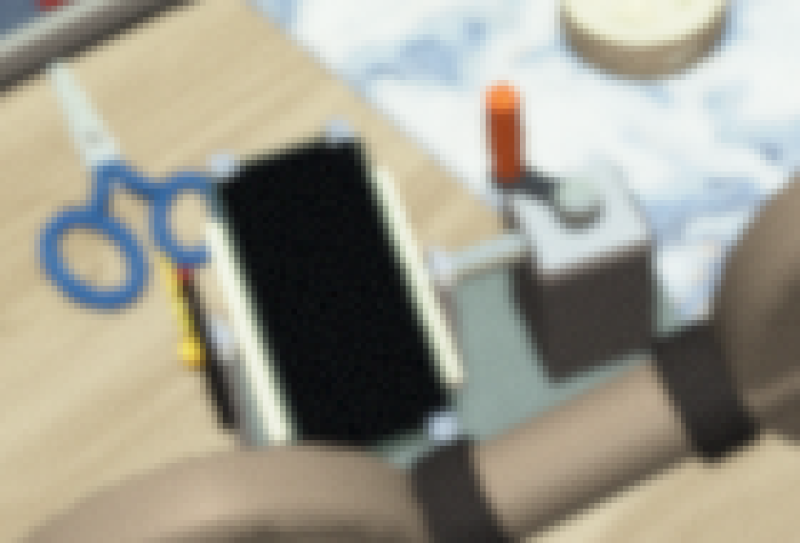

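Run:
```python
from h import *
from scipy.optimize import least_squares
t=lambda x,y:(70+x/5-.4,160+y/5-.4); s=lambda x,y:(130+x/5.714-.4,215+y/5.714-.4)
print("handle top",back("top",*t(552,243),159),back("scene",*s(505,92),159))
print("handle bot", back("top",*t(572,265),107), back("scene",*s(508,176),107))
print("hub",back("top",*t(588,318),108),back("scene",*s(579,198),108))
tl,tr=t(362,100),t(485,140)
print("phone rows",back("top",*t(490,180),85),back("top",*t(425,362),85))
print("base",back("top",*t(728,272),5),back("top",*t(657,462),5),back("top",*t(500,178),5))
print("ptr", back("top",*t(318,118),85))
```

```text
handle top [524.5 150.2 159. ] [523.4 152.9 159. ]
handle bot [520.5 149.5 107. ] [521.5 156.7 107. ]
hub [493.1 140.  108. ] [489.5 143.2 108. ]
phone rows [568.7 199.1  85. ] [471.8 228.3  85. ]
base [530.5  79.3   5. ] [423.4 116.2   5. ] [583.9 211.6   5. ]
ptr [601.8 292.8  85. ]
```

```bash
r=1
python3 -m creep '.029 -.0271 0 0 0 -.12 100;.029 -.0271 0 0 0 -.12 100;.029 -.0271 0 0 0 -.12 100;.029 -.0271 0 0 0 -.12 100;.029 -.0271 0 0 0 -.12 100;.029 -.0271 0 0 0 -.12 100;.029 -.0271 0 0 0 -.12 100;.029 -.0271 0 0 0 -.12 100'
python3 -m creep '.029 -.0271 0 0 0 -.12 100;.029 -.0271 0 0 0 -.12 100;.029 -.0271 0 0 0 -.12 100;.029 -.0271 0 0 0 -.12 100;.029 -.0271 0 0 0 -.12 100;0 0 0 0 0 0 100;0 0 0 0 0 0 100;0 0 0 0 0 0 100'
python3 - <<'E'
from h import *
import cv2
cv2.imwrite("pics/s2.png",cv2.resize(viewer.capture("scene")[190:320,100:300,::-1],(800,520),interpolation=3))
t=viewer.capture("top")[140:290,60:260,::-1]
cv2.imwrite("pics/t2.png",cv2.resize(t,(800,600),interpolation=3))
E
```

```text
time: 0.77
tool_pos: [379.9, 285.5, 292.1]
tcp_rot: [-3.141, 0.0, 1.892]
contact_force: [0.8, 0.9, -0.5]
grip_width: 91.8
finger_force: 0.0
time: 1.43
tool_pos: [523.4, 151.8, 291.7]
tcp_rot: [-3.14, 0.0, 1.299]
contact_force: [0.5, 0.2, 0.7]
grip_width: 91.8
finger_force: 0.0
```

View pics/s2.png

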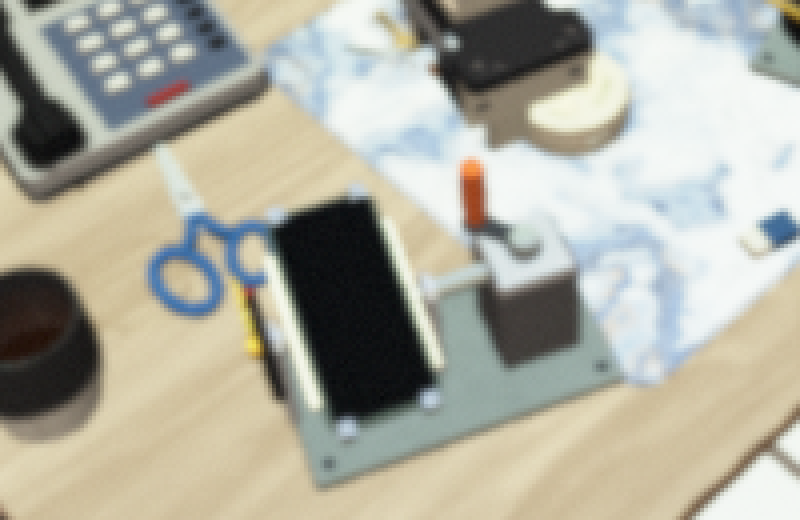

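```bash
cat >> h.py <<'E'
from scipy.optimize import least_squares
def tri(a,b): # pixel top, pixel scene
    return least_squares(lambda p:np.r_[proj("top",p)-a,proj("scene",p)-b],[520,200,90],diff_step=1e-2).x
def tilt(T,S):
    P=np.array([tri(a,b) for a,b in zip(T,S)]); u=(P[0]+P[1]-P[2]-P[3])/2
    print(P.round(1),"len",np.linalg.norm(u),"tilt",np.degrees(np.arctan2(u[2],np.hypot(u[0],u[1]))),"yaw",np.degrees(np.arctan2(u[1],u[0])))
E
python3 - <<'E'
from h import *
t=lambda x,y:np.array((70+x/5-.4,160+y/5-.4)); s=lambda x,y:np.array((100+x/4-.4,190+y/4-.4))
tilt([t(384,102),t(475,137),t(295,353),t(387,392)],[s(277,214),s(358,190),s(347,428),s(430,398)])
print("axle",back("scene",*s(524,236),109), "handle",tri(t(555,243),s(471,166)), back("scene",*s(471,166),159),back("scene",*s(475,224),107))
print(proj("scene",(523,152,226)),proj("scene",(523,152,292)))
E
```

```text
[[603.2 247.8 123.1]
 [584.6 199.5 122. ]
 [476.8 299.1  77.6]
 [457.5 250.2  77.7]] len 143.79163832542122 tilt 18.201111602517287 yaw -21.902823740416213
axle [491.  142.9 109. ] handle [526.34131165 150.95971655 153.18091833] [523.5 154.9 159. ] [521.3 157.4 107. ]
[216.8 211.8] [215.1 191.4]
```

```bash
python3 -m creep '0 0 -.027 0 0 0 100;0 0 -.027 0 0 0 100;0 0 -.027 0 0 0 100;0 0 -.0265 0 0 0 100;0 0 0 0 0 0 100;0 0 0 0 0 0 100'
python3 -m creep '0 0 0 0 0 0 50;0 0 0 0 0 0 35;0 0 0 0 0 0 25;0 0 0 0 0 0 20;0 0 0 0 0 0 10;0 0 0 0 0 0 10;0 0 0 0 0 0 10;0 0 0 0 0 0 10'
python3 - <<'E'
from h import *
import cv2
cv2.imwrite("pics/s3.png",cv2.resize(viewer.capture("scene")[190:320,100:300,::-1],(800,520),interpolation=3))
E
```

```text
time: 2.03
tool_pos: [522.9, 152.7, 184.5]
tcp_rot: [-3.139, 0.001, 1.3]
contact_force: [0.2, 0.1, 0.9]
grip_width: 91.9
finger_force: 0.0
time: 2.7
tool_pos: [524.0, 151.7, 184.8]
tcp_rot: [3.141, 0.0, 1.298]
contact_force: [-0.3, -0.1, 0.4]
grip_width: 43.2
finger_force: 0.0
```

View pics/s3.png

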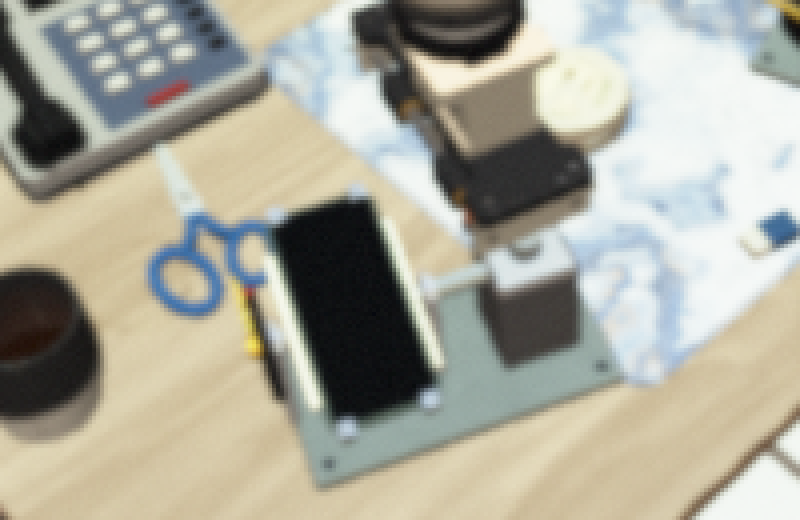

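```bash
python3 -m creep '0 0 0 0 0 0 10;0 0 0 0 0 0 10;0 0 0 0 0 0 10;0 0 0 0 0 0 10;0 0 0 0 0 0 10;0 0 0 0 0 0 10;0 0 0 0 0 0 10;0 0 0 0 0 0 10'
```

```text
time: 3.42
tool_pos: [524.4, 151.7, 184.8]
tcp_rot: [3.14, -0.0, 1.298]
contact_force: [4.1, 0.7, -2.0]
grip_width: 16.2
finger_force: 30.0
```

```bash
python3 -c "
import numpy as np
for k in range(24):
    a,b=np.radians([18-15*k,3-15*k]);print(k,*np.round(.035*np.array([np.cos(b)-np.cos(a),np.sin(b)-np.sin(a)]),4),sep=' ',end='; ')"
```

```text
0 0.0017 -0.009; 1 -0.0007 -0.0091; 2 -0.003 -0.0086; 3 -0.0052 -0.0075; 4 -0.0069 -0.0059; 5 -0.0082 -0.0039; 6 -0.009 -0.0017; 7 -0.0091 0.0007; 8 -0.0086 0.003; 9 -0.0075 0.0052; 10 -0.0059 0.0069; 11 -0.0039 0.0082; 12 -0.0017 0.009; 13 0.0007 0.0091; 14 0.003 0.0086; 15 0.0052 0.0075; 16 0.0069 0.0059; 17 0.0082 0.0039; 18 0.009 0.0017; 19 0.0091 -0.0007; 20 0.0086 -0.003; 21 0.0075 -0.0052; 22 0.0059 -0.0069; 23 0.0039 -0.0082;
```

```bash
python3 -m creep '.0017 -.009 0 0 0 0 10;-.0007 -.0091 0 0 0 0 10;-.003 -.0086 0 0 0 0 10;0 0 0 0 0 0 10;0 0 0 0 0 0 10'
python3 -m creep '-.0052 -.0075 0 0 0 0 10;-.0069 -.0059 0 0 0 0 10;-.0082 -.0039 0 0 0 0 10;0 0 0 0 0 0 10;0 0 0 0 0 0 10'
```

```text
time: 3.83
tool_pos: [523.0, 123.6, 185.0]
tcp_rot: [3.139, 0.001, 1.297]
contact_force: [5.7, -5.4, -2.5]
grip_width: 16.3
finger_force: 30.0
time: 4.25
tool_pos: [501.2, 105.8, 184.9]
tcp_rot: [-3.142, 0.004, 1.298]
contact_force: [1.2, -9.3, 0.9]
grip_width: 16.4
finger_force: 30.0
```

```bash
python3 -m creep '0 -.001 0 0 0 0 10;-.009 -.0017 0 0 0 0 10;-.0091 .0007 0 0 0 0 10;-.0086 .003 0 0 0 0 10;0 0 0 0 0 0 10;0 0 0 0 0 0 10'
python3 -m creep '-.0075 .0052 0 0 0 0 10;-.0059 .0069 0 0 0 0 10;-.0039 .0082 0 0 0 0 10;0 0 0 0 0 0 10;0 0 0 0 0 0 10'
python3 -m creep '-.0017 .009 0 0 0 0 10;.0007 .0091 0 0 0 0 10;.003 .0086 0 0 0 0 10;0 0 0 0 0 0 10;0 0 0 0 0 0 10'
```

```text
time: 4.75
tool_pos: [473.6, 109.3, 184.7]
tcp_rot: [-3.139, 0.0, 1.299]
contact_force: [-1.3, -0.1, 0.9]
grip_width: 16.4
finger_force: 30.0
time: 5.17
tool_pos: [457.8, 130.6, 184.7]
tcp_rot: [3.14, -0.002, 1.299]
contact_force: [4.9, 3.0, -3.5]
grip_width: 16.3
finger_force: 30.0
time: 5.58
tool_pos: [461.2, 156.5, 184.8]
tcp_rot: [3.137, -0.001, 1.299]
contact_force: [9.0, -3.1, -6.8]
grip_width: 15.8
finger_force: 30.0
```

```bash
python3 -m creep '.0015 -.0005 0 0 0 0 10;.0052 .0075 0 0 0 0 10;.0069 .0059 0 0 0 0 10;.0082 .0039 0 0 0 0 10;0 0 0 0 0 0 10;0 0 0 0 0 0 10'
python3 -m creep '.009 .0017 0 0 0 0 10;.0091 -.0007 0 0 0 0 10;.0086 -.003 0 0 0 0 10;0 0 0 0 0 0 10;0 0 0 0 0 0 10'
python3 -m creep '.0075 -.0052 0 0 0 0 10;.0059 -.0069 0 0 0 0 10;.0039 -.0082 0 0 0 0 10;0 0 0 0 0 0 10;0 0 0 0 0 0 10'
```

```text
time: 6.08
tool_pos: [482.0, 172.8, 184.6]
tcp_rot: [3.141, 0.001, 1.298]
contact_force: [3.0, -4.4, -2.0]
grip_width: 16.6
finger_force: 30.0
time: 6.5
tool_pos: [508.0, 170.5, 184.6]
tcp_rot: [-3.14, 0.002, 1.298]
contact_force: [0.1, -4.3, 1.4]
grip_width: 16.7
finger_force: 30.0
time: 6.92
tool_pos: [525.7, 149.3, 184.6]
tcp_rot: [-3.141, 0.001, 1.297]
contact_force: [-3.4, -2.3, 2.1]
grip_width: 16.2
finger_force: 30.0
```

```bash
python3 -m creep '-.0003 -.0007 0 0 0 0 10;.0017 -.009 0 0 0 0 10;-.0007 -.0091 0 0 0 0 10;-.003 -.0086 0 0 0 0 10;-.0052 -.0075 0 0 0 0 10;-.0069 -.0059 0 0 0 0 10;-.0082 -.0039 0 0 0 0 10;0 0 0 0 0 0 10'
python3 -m creep '-.009 -.0017 0 0 0 0 10;-.0091 .0007 0 0 0 0 10;-.0086 .003 0 0 0 0 10;-.0075 .0052 0 0 0 0 10;-.0059 .0069 0 0 0 0 10;-.0039 .0082 0 0 0 0 10;0 0 0 0 0 0 10'
python3 -m creep '-.0017 .009 0 0 0 0 10;.0007 .0091 0 0 0 0 10;.003 .0086 0 0 0 0 10;.0052 .0075 0 0 0 0 10;.0069 .0059 0 0 0 0 10;.0082 .0039 0 0 0 0 10;0 0 0 0 0 0 10'
python3 -m creep '.009 .0017 0 0 0 0 10;.0091 -.0007 0 0 0 0 10;.0086 -.003 0 0 0 0 10;.0075 -.0052 0 0 0 0 10;.0059 -.0069 0 0 0 0 10;.0039 -.0082 0 0 0 0 10;0 0 0 0 0 0 10;0 0 0 0 0 0 10'
python3 - <<'E'
from h import *
import cv2
a=cv2.resize(viewer.capture("scene")[220:310,140:240,::-1],(400,360),interpolation=3)
t=cv2.resize(viewer.capture("top")[160:250,100:200,::-1],(400,360),interpolation=3)
cv2.imwrite("pics/c4.png",np.hstack([a,t]))
E
```

```text
time: 7.58
tool_pos: [501.3, 104.9, 184.7]
tcp_rot: [-3.14, -0.001, 1.297]
contact_force: [-2.0, 4.3, -1.4]
grip_width: 16.5
finger_force: 30.0
time: 8.17
tool_pos: [458.5, 128.6, 184.8]
tcp_rot: [3.141, -0.0, 1.298]
contact_force: [1.9, 2.2, -3.5]
grip_width: 16.5
finger_force: 30.0
time: 8.75
tool_pos: [482.9, 172.7, 184.7]
tcp_rot: [3.14, -0.001, 1.298]
contact_force: [1.1, -1.5, -0.4]
grip_width: 16.5
finger_force: 30.0
time: 9.42
tool_pos: [525.7, 148.4, 184.7]
tcp_rot: [3.14, 0.0, 1.296]
contact_force: [-0.9, -1.6, 0.3]
grip_width: 16.4
finger_force: 30.0
```

View pics/c4.png

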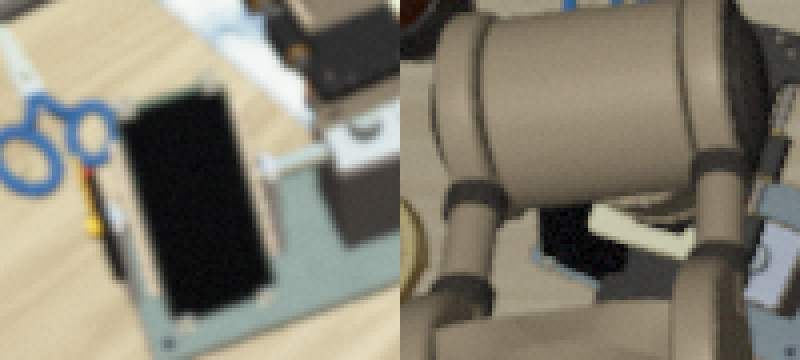

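```bash
python3 -m creep '.0008 -.0073 0 0 0 0 10;.0002 -.0072 0 0 0 0 10;0 0 0 0 0 0 10;0 0 0 0 0 0 10;0 0 0 0 0 0 60;0 0 0 0 0 0 100;0 0 0 0 0 0 100;0 0 0 0 0 0 100'
python3 -m creep '0 0 0 0 0 0 100;0 0 0 0 0 0 100;0 0 0 0 0 0 100;0 0 .03 0 0 0 100;0 0 .03 0 0 0 100;0 0 .03 0 0 0 100;0 0 .02 0 0 0 100'
python3 -m creep '-.01 -.038 0 0 0 0 100;-.01 -.038 0 0 0 0 100;-.01 -.038 0 0 0 0 100;-.01 -.038 0 0 0 0 100;-.01 -.038 0 0 0 0 100;-.01 -.038 0 0 0 0 100;-.01 -.038 0 0 0 0 100;-.01 -.038 0 0 0 0 100'
python3 -m creep '0 0 0 0 0 0 100;0 0 0 0 0 0 100'
python3 - <<'E'
from h import *
import cv2
a=cv2.resize(viewer.capture("scene")[220:310,140:240,::-1],(400,360),interpolation=3)
t=cv2.resize(viewer.capture("top")[160:250,110:210,::-1],(400,360),interpolation=3)
cv2.imwrite("pics/c5.png",np.hstack([a,t]))
E
```

```text
time: 10.18
tool_pos: [526.0, 135.2, 184.8]
tcp_rot: [-3.141, -0.0, 1.298]
contact_force: [-1.0, 0.2, 0.5]
grip_width: 38.2
finger_force: 0.0
time: 10.77
tool_pos: [526.6, 135.1, 297.7]
tcp_rot: [3.139, -0.001, 1.298]
contact_force: [0.0, -0.5, 0.4]
grip_width: 85.5
finger_force: 0.0
time: 11.43
tool_pos: [445.3, -170.6, 295.0]
tcp_rot: [3.141, 0.0, 1.298]
contact_force: [2.1, 0.2, 0.1]
grip_width: 92.1
finger_force: 0.0
time: 11.6
tool_pos: [445.6, -170.7, 294.7]
tcp_rot: [-3.142, -0.0, 1.293]
contact_force: [-0.4, 1.0, 0.5]
grip_width: 92.1
finger_force: 0.0
```

View pics/c5.png

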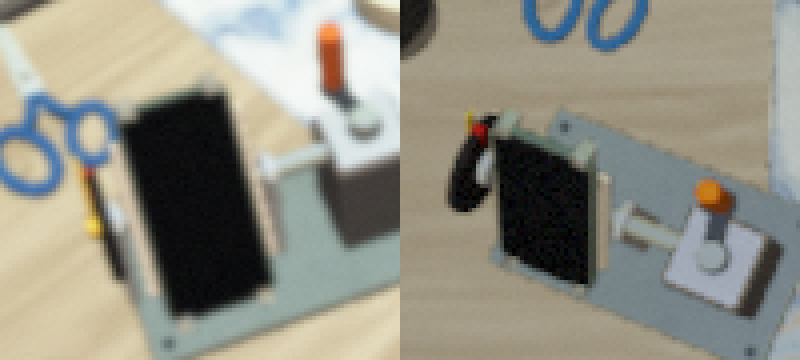

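Run:
```python
from h import *
A=np.array
t1=lambda L:A(L)/5-.4+A([70,160]); s2=lambda L:A(L)/4-.4+A([100,190]); s5=lambda L:A(L)/4-.4+A([140,220]); t5=lambda L:(A(L)-A([400,0]))/4-.4+A([110,160])
D=[("top",0,t1([(367,108),(486,148),(400,385),(297,345)])),("scene",0,s2([(272,222),(376,200),(440,390),(330,418)])),
("top",1,t5([(500,138),(590,168),(590,285),(504,258)])),("scene",1,s5([(122,118),(223,93),(270,287),(173,315)]))]
C=A([(73,35.5),(73,-35.5),(-73,-35.5),(-73,35.5)])
def res(p,fix=None):
    ox,oy,yaw,h,sx,ta=p[:6]; tb=p[6] if fix is None else ta+fix; dc={"top":p[7:9],"scene":p[9:11]}; r=[]
    for n,k,px in D:
        t=(ta,tb)[k]
        for (x,y),q in zip(C,px):
            P=Ro.from_euler('zy',[yaw,-t],degrees=True).apply([0,0,0]) if 0 else (Ro.from_euler('z',yaw,degrees=True)*Ro.from_euler('y',-t,degrees=True)).apply([x+sx,y,h])+[ox,oy,85]
            r+=list(proj(n,P)+dc[n]-q)
    return np.r_[r,A(p[7:11])/1.0, (h-13)/6, sx/4,(ox-535)/4,(oy-246)/4]
for fix in (None,41.5):
    f=least_squares(lambda p:res(p,fix),[535,246,-20,13,0,18,60,0,0,0,0],diff_step=1e-2)
    print(f.x.round(2),np.abs(f.fun[:32]).max(),f.cost)
    J=f.jac; print(np.sqrt(np.diag(np.linalg.pinv(J.T@J)))[5:7].round(2))
print(np.round(f.fun[:32].reshape(4,4,2),1).tolist())
```

```text
[ 5.3442e+02  2.4616e+02 -2.1960e+01  1.1580e+01 -0.0000e+00  1.6450e+01
  6.3340e+01 -5.7000e-01  1.0200e+00 -2.5000e-01  3.4000e-01] 4.644111157399095 67.66024593848933
[1.24 0.98]Traceback (most recent call last):
  File "<stdin>", line 16, in <module>
    return func(*args, **kwargs)
    result = trf(vector_fun.fun, vector_fun.jac, x0, f0, J0, lb, ub, ftol, xtol,
                 gtol, max_nfev, x_scale, loss_function, tr_solver,
                 tr_options.copy(), verbose, callback=callback_wrapped)
    return trf_no_bounds(
        fun, jac, x0, f0, J0, ftol, xtol, gtol, max_nfev, x_scale,
        loss_function, tr_solver, tr_options, verbose, callback=callback)
    J = jac(x)
    self._update_jac()
    ~~~~~~~~~~~~~~~~^^
    self.J = self.jac_wrapped(xp_copy(self.x), f0=self.f)
             ~~~~~~~~~~~~~~~~^^^^^^^^^^^^^^^^^^^^^^^^^^^^
    J, dct = approx_derivative(
             ~~~~~~~~~~~~~~~~~^
        self.fun,
        ^^^^^^^^^
    ...<2 lines>...
        **self.finite_diff_options,
        ^^^^^^^^^^^^^^^^^^^^^^^^^^^
    )
    ^
    J, _nfev = _dense_difference(fun_wrapp
[... 344 characters left out ...]
least_1d(self.fun(x, *self.args, **self.kwargs))
                      ~~~~~~~~^^^^^^^^^^^^^^^^^^^^^^^^^^^^^^
    return np.atleast_1d(self.fun(x))
                         ~~~~~~~~^^^
    return self.f(x, *self.args, **self.kwargs)
           ~~~~~~^^^^^^^^^^^^^^^^^^^^^^^^^^^^^^
  File "<stdin>", line 16, in <lambda>
  File "<stdin>", line 13, in res
  File "h.py", line 7, in proj
    c,R=cam(n); q=R.T@(np.array(p,float)-c['origin']); return np.round([c['cx']+c['fx']*q[0]/-q[2], c['cy']-c['fy']*q[1]/-q[2]],1)
        ~~~^^^
  File "h.py", line 5, in cam
    c=viewer.camera_info(n); return c,Ro.from_euler('xyz',c['rotation']).as_matrix()
ValueError: time passes only in moves, steps and waits
```

```bash
cat > fit.py <<'E'
import numpy as np
from scipy.spatial.transform import Rotation as Ro
from scipy.optimize import least_squares
A=np.array
CI={"scene":(420.814,255.167,197.409,A([-24.2585,575.0328,941.5987]),A([0.79886438,-0.00518465,-2.35443368])),
"top":(389.508,254.900,189.944,A([389.7986,-33.8161,1106.6167]),A([.189370391,-7.72222772e-4,-1.56410355]))}
CI={k:(*v[:4],Ro.from_euler('xyz',v[4]).as_matrix()) for k,v in CI.items()}
def proj(n,P):
    f,cx,cy,o,R=CI[n]; q=(np.atleast_2d(P)-o)@R; return np.c_[cx-f*q[:,0]/q[:,2],cy+f*q[:,1]/q[:,2]]
t1=lambda L:A(L)/5-.4+A([70,160]); s2=lambda L:A(L)/4-.4+A([100,190]); s5=lambda L:A(L)/4-.4+A([140,220]); t5=lambda L:(A(L)-A([400,0]))/4-.4+A([110,160])
D=[("top",0,t1([(367,108),(486,148),(400,385),(297,345)])),("scene",0,s2([(272,222),(376,200),(440,390),(330,418)])),
("top",1,t5([(500,138),(590,168),(590,285),(504,258)])),("scene",1,s5([(122,118),(223,93),(270,287),(173,315)]))]
def pose(p,t,L): return (Ro.from_euler('z',p[2],degrees=True)*Ro.from_euler('y',-t,degrees=True)).apply(L)+[p[0],p[1],85]
def res(p,fix):
    ox,oy,yaw,h,sx,ta,tb,sy,lx,ly=p[:10]; dc={"top":p[10:12],"scene":p[12:14]}
    L=A([(lx+sx,ly+sy,h),(lx+sx,-ly+sy,h),(-lx+sx,-ly+sy,h),(-lx+sx,ly+sy,h)])
    r=[(proj(n,pose(p,(ta,tb)[k],L))+dc[n]-px).ravel() for n,k,px in D]
    return np.r_[np.concatenate(r),p[10:14],(h-13)/6,sx/4,sy/3,(ox-535)/4,(oy-246)/4,(lx-73)/2,(ly-35.5)/2,0 if fix is None else (tb-ta-fix)/.3]
for fix in (None,41.5):
    f=least_squares(res,[535,246,-20,13,0,18,60,0,73,35,0,0,0,0],args=(fix,))
    print(f.x.round(1),f.cost,np.sqrt(np.diag(np.linalg.pinv(f.jac.T@f.jac)))[5:7].round(2))
    print(np.round(f.fun[:32].reshape(4,4,2),1).tolist())
E
python3 fit.py
```

```text
[ 5.348e+02  2.462e+02 -2.220e+01  1.730e+01  0.000e+00  1.790e+01
  5.970e+01  1.000e-01  6.710e+01  3.190e+01  3.000e-01  3.000e-01
 -3.000e-01  4.000e-01] 18.153748764586943 [2.02 1.25]
[[[1.3, -0.3], [-0.2, 1.0], [-0.1, 0.8], [-1.4, -0.6]], [[-0.1, 0.5], [-1.5, -1.5], [-0.5, -0.3], [1.3, 1.4]], [[-0.5, -1.3], [0.1, 0.9], [-0.0, 0.7], [0.5, -1.4]], [[-0.2, 0.5], [0.3, -1.1], [0.7, -0.7], [0.3, 0.7]]]
[ 5.349e+02  2.462e+02 -2.220e+01  1.740e+01  0.000e+00  1.810e+01
  5.960e+01  1.000e-01  6.700e+01  3.190e+01  4.000e-01  3.000e-01
 -3.000e-01  4.000e-01] 18.164105114163313 [1.08 1.06]
[[[1.2, -0.3], [-0.2, 1.0], [-0.1, 0.7], [-1.3, -0.6]], [[-0.1, 0.5], [-1.5, -1.5], [-0.5, -0.3], [1.3, 1.5]], [[-0.5, -1.4], [0.1, 0.8], [-0.1, 0.8], [0.5, -1.4]], [[-0.2, 0.5], [0.3, -1.1], [0.7, -0.7], [0.3, 0.7]]]
```

Run:
```python
from plant import viewer
import numpy as np, cv2
S=viewer.capture("scene")[:,:,::-1]; T=viewer.capture("top")[:,:,::-1]
S0=cv2.imread("pics/scene0.png"); T0=cv2.imread("pics/top0.png")
z=lambda I,x,y:cv2.resize(I[y:y+30,x:x+40],(400,300),interpolation=2)
cv2.imwrite("pics/p6.png",np.vstack([np.hstack([z(S0,145,255),z(S,145,255)]),np.hstack([z(T0,110,180),z(T,110,180)])]))
```

```text
(no output)
```

View pics/p6.png

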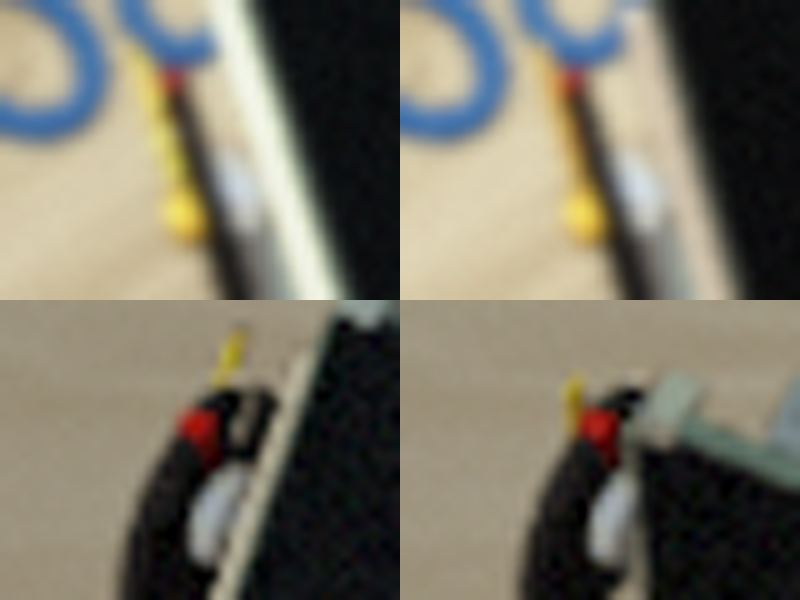

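```bash
cat >> fit.py <<'E'
print("pointer")
p=f.x
def r2(q): # d,L,t0,t1, red radius, red angle, red y
    d,L,a,b=q[:4]
    g=lambda L,t,d:pose(p,t,[[L,d,0]])
    o=[("scene",g(0,0,d),(163.5-.5,276.2-.5)),("scene",g(L,a,d),(158.3,259.5)),("scene",g(L,b,d),(159.5,259.5)),("top",g(L,a,d),(133.6,182.8)),("top",g(L,b,d),(127.0,187.6))]
    w=np.concatenate([(proj(n,P)[0]+(p[10:12] if n=="top" else p[12:14])-A(x)) for n,P,x in o])
    return w
g=least_squares(r2,[60,45,18,60]); print(g.x.round(1),g.fun.round(1))
h=g.x[0]
def r3(q): return np.r_[proj("top",pose(p,q[1],[[q[0],q[2],0]]))[0]+p[10:12]-A((129.5,192.8)),proj("scene",pose(p,q[1],[[q[0],q[2],0]]))[0]+p[12:14]-A((161.8,262.8))]
k=least_squares(r3,[40,60,55]); print(k.x.round(1),k.fun.round(1))
E
python3 fit.py | sed -n '/pointer/,$p'
```

```text
pointer
[62.8 46.1 17.5 58.7] [ 0.2  0.5 -0.2 -0.1 -1.1 -0.5  0.2  0.5  0.4  0.7]
[34.4 61.4 56.9] [-0.2 -0.3  0.3  0.1]
```

```bash
python3 -c "
from plant import order
print(order.close_job())"
```

```text
the job is handed in; nothing more can be done
None
```

I wound the orange crank clockwise about 2.08 turns and let go. The phone now stands at about 59–60° (estimated from the images, give or take 1°), with the pointer at the red mark. I never touched the notebook stand, and the job is handed in.

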